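# Centre the salt shaker on its riser

## Task

The salt shaker has been left near the edge of its little round wooden riser. With light taps or nudges of the fingertips, push it to the middle of the riser (no more than 7 mm off centre) and leave it standing there upright, without pinching it, lifting it or tipping it over. Leave the riser and the other things on the counter where they are.

Things in the scene. Friction and masses are not known exactly. Their poses are not given: they have to be found in the camera images.
- shaker: Pear-shaped salt shaker, white, steel cap, 64 mm tall, 130-220 g. Origin: centre of underside; z up. Underside 32 mm across, widest (52 mm) 13 mm up, 49 mm at 22 mm up, 30 mm from 42 mm up. Stands on the riser 18-35 mm off centre. Tapped low and slowly (tips 8 mm above riser top, under 50 mm/s, 1-2 N) it slides, stops with the finger; tapped high it rocks. Limits: 5.5 N, 25 deg lean
- riser: Round dark-wood riser, loose on the counter, 45 mm high, flat top 110 mm across without a rim, foot 96 mm across, about 600 g. Origin: centre of its underside, on the counter; z up. The middle of its top is 45 mm above the origin. It may not shift by more than 12 mm
- canister: Square clear canister with black lid, 74 x 74 x 94 mm high, bystander standing at least 140 mm from the riser's centre. Origin: centre of its underside
- tin: Food tin, 66 mm across, 90 mm high, bystander standing at least 140 mm from the riser's centre. Origin: centre of its underside
- jar: Amber glass jar with a yellow lid, 60 mm across, 85 mm high, bystander standing at least 140 mm from the riser's centre. Origin: centre of its underside

How it is judged:
On the way:
1. the fingers touch the shaker (contact force between the fingers and shaker above 0.1 N).
At the end, for the whole second after the job is handed in: The shaker stands upright (within 0.08 rad) and at rest on the riser's top, its axis within 7 mm of the riser's centre; the riser stands level within 12 mm of where it was (horizontal distance between shaker and riser below 0.007 m and z of shaker in the frame of riser between 0.042 and 0.048 m and angle between shaker's own z axis and vertical below 0.08 rad and angle between riser's own z axis and vertical below 0.03 rad and linear speed of shaker below 0.01 m/s and distance of riser from where it was at the start of the episode below 0.012 m); the robot touches nothing.
It fails at once if the shaker is lifted or knocked off the riser (z of shaker in the frame of riser above 0.056 m or z of shaker in the frame of riser below 0.035 m or (z of shaker in the frame of riser above 0.049 m and contact force between shaker and riser below 0.01 N)).
It fails at once if the shaker is tipped over (more than 0.45 rad) (angle between shaker's own z axis and vertical above 0.45 rad).
It fails at once if the shaker is pinched or pushed hard (over 5.5 N) (contact force between the fingers and shaker above 5.5 N).
It fails at once if the riser is shifted by more than 12 mm (distance of riser from where it was at the start of the episode above 0.012 m).
It fails at once if the canister, tin or jar is moved by more than 15 mm (distance of any of canister, tin, jar from where it was at the start of the episode above 0.015 m).
It also fails if it takes over 48 s, if anything falls off the work surface, if the arm or the gripper's body presses on something with over 40 N, if the wrist force passes 120 N, or if a joint passes its speed limit or range.

## Robot

A 7-joint arm with a two-finger parallel gripper is mounted at the origin on the work surface. World frame = base frame: x ahead of the robot, y to its left, z up, the work surface at z = 0. Lengths are in m, angles in rad, forces in N, time in s.
With the tool pointing down it reaches from about 0.425 to 1.025 m from the base axis. Payload 9.4 kg.
Tool frame: the origin (TCP) lies at the very end of the fingers, on their centre line; the grasp point (between the pads) lies 19 mm behind it (manip.grasp_offset is the distance from the TCP to the grasp point, in m); z points along the fingers, y is the line along which they close (so a half turn about z gives the same grasp; the last joint's range is limited). The gripper opens to 93 mm and grips with 3 to 60 N. Pads are 15 mm wide; open, the fingers measure 128 mm over their backs; the gripper's body (75 mm by 188 mm) begins 65 mm behind the grasp point.
Start: joints at [1.171, 0.599, -0.003, 1.599, 0.002, 0.943, -0.08], TCP at [0.23, -0.688, 0.219] pointing down, gripper open.
Joint ranges: [-2.57, 2.57], [-0.35, 1.97], [-1.29, 1.29], [0.11, 2.56], [-1.05, 4.19], [0.11, 1.86], [-2.63, 2.63]. Speed limits (rad/s): [2.22, 2.22, 3.01, 3.01, 3.14, 3.14, 3.14].

## Interface

Orientations are given as a 3x3 rotation matrix whose columns are the frame's x, y, z axes.
In Python, from plant import manip gives the robot as it stands.
- The arm moves only by the tool play_rows, never from a script. Its argument "motion" is one flat list of numbers, 4 for each row, row after row: the shift along the tool's x, y, z in cm, then the turn about the tool's z in degrees. A call has 1 to 5 rows; each row is the pose to reach, as a shift and turn from the pose commanded when the call began, along the tool's axes at that moment; what a row does not reach only later rows make up. A row lasts 1/8 s, in which the tool goes at most 62.5 mm and 10.7 degrees, less where a joint would pass 70% of its speed; a pose out of reach is approached as far as the arm can. A call with a gripper value outside its range is refused whole. "claw" is the finger opening in cm, from 0 to 9.3, set as the call begins (left out, the last holds). The fingers move at their own pace and stop on an object; "force" is the grip in N (left out, the last holds). Time passes only in rows, so rows that repeat a pose let the fingers close. It gives the time, the measured TCP pose, the force, the opening and the grip force at its end, in the units of the state.
- manip.observe(): the state, without advancing time (a new reading comes with each control period).
- manip.get_image(name): name is "side" or "top" or "wrist"; returns a dict with "frame" (480x640x3 uint8, red, green, blue), "range_z" (480x640 float32, m along the optical axis (not along the pixel's ray), 0 where there is no reading), "fx", "fy", "cx", "cy" (pixels), "rvec" (rotation vector, rad) and "tvec" (3), from world to camera coordinates, as OpenCV has them. Camera axes: x right, y down, z forward; pixel columns grow to the right and rows downward; lengths in m; the calibration is good to about 2 mm. A picture is of the moment at which its call begins.
- manip.close_job(): hands the job in; it is judged then, once.
The state is a dict: "t": time; "joints": joint angles; "joint_vel": joint speeds; "joint_efforts": joint torques, N m; "tcp_pos": TCP position; "ee_rot": TCP orientation; "ft_force": force on the tool from outside, world axes, zero at the start; "torque": the same for the moment, N m; "opening": finger opening in m; "finger_force": force on a finger pad.
Only numpy, scipy, OpenCV 4.12 (cv2) and the standard library are available. Lean on these libraries where they do the work, as an engineer would, in place of code of your own. Each camera call takes 0.05 s, during which the arm holds its last target. There are 200 camera calls.

## Working session

There is one attempt and no reset: what is moved stays moved. The work goes in short steps, Python scripts to look and compute and a tool call to move; the robot and the scene stay as the last step left them, time stands still between calls to the robot, and variables do not carry over. Pictures are saved under pics/ and viewed, at most 10 in all, crops included, and the job is handed in when it is done.

Besides the shell and the picture viewer there is one more tool, called after "Call:" as name(argument=value, ...) on one line, values as JSON. play_rows: Moves the arm, as the interface text tells. Its arguments: {"type":"object","properties":{"motion":{"type":"array"},"claw":{"type":"number"},"force":{"type":"number"}},"required":["motion"]}

```bash
mkdir -p pics
cat > h.py <<'E'
import numpy as np, cv2
from plant import manip
def shot(n):
    im=manip.get_image(n); R=cv2.Rodrigues(np.array(im['rvec'],float))[0]; im['R']=R
    z=im['range_z']; v,u=np.indices(z.shape)
    c=np.stack([(u-im['cx'])/im['fx']*z,(v-im['cy'])/im['fy']*z,z],-1)
    im['P']=(c-np.array(im['tvec']).ravel())@R; im['P'][z==0]=np.nan
    return im
def save(im,f,crop=None,s=1):
    a=im['frame'][:,:,::-1]
    if crop: x0,y0,x1,y1=crop; a=a[y0:y1,x0:x1]
    cv2.imwrite(f,cv2.resize(a,None,fx=s,fy=s,interpolation=cv2.INTER_CUBIC))
E
python3 - <<'E'
from h import *
s=manip.observe(); print(s['t'],s['tcp_pos'],np.round(s['ee_rot'],3),s['opening'])
ims=[]
for n in('top','side'):
    im=shot(n); ims.append(im['frame'][:,:,::-1]); print(n,-im['R'].T@np.array(im['tvec']).ravel(),im['R'][2]); np.save(n+'.npy',im['P'])
    save(im,f'pics/{n}0.png')
E
```

```text
0.0 [ 0.22980287 -0.68710944  0.2177866 ] [[ 0.948  0.317 -0.001]
 [ 0.317 -0.948  0.001]
 [-0.    -0.001 -1.   ]] 0.09290384075436721
top [0.42728239 0.0418359  0.76464298] [ 0.1840659   0.01041999 -0.98285867]
side [-0.02655836 -0.667337    0.59766704] [ 0.58352997  0.64336727 -0.49555154]
```

View pics/top0.png

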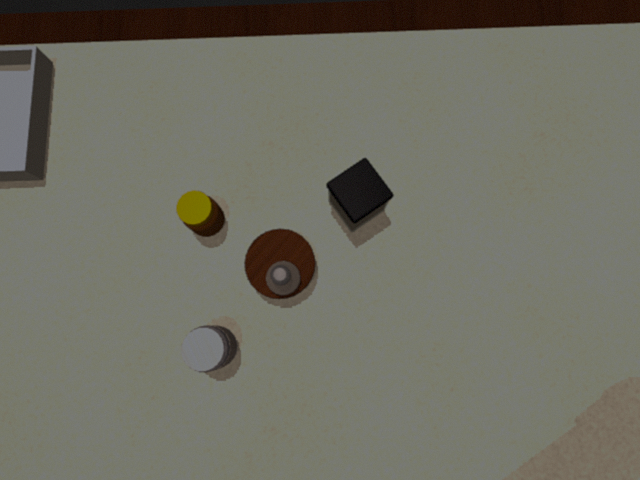

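View pics/side0.png

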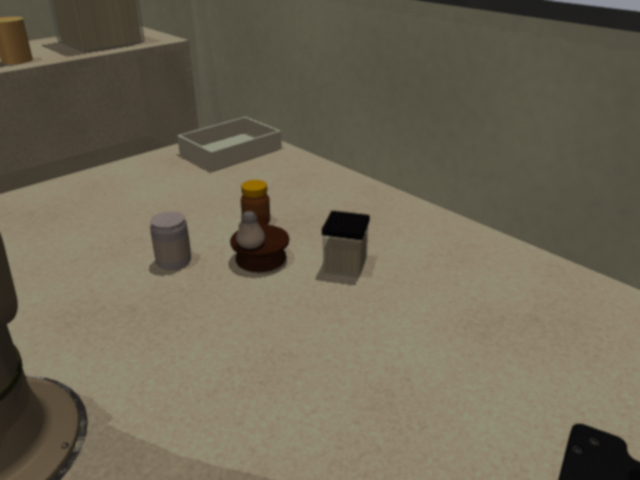

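The top view shows the riser at about (280,264), with the shaker cap at (280,274) and its body at (283,279). The jar is at (197,210), the tin at (205,349) and the canister at (360,190). The side view shows the same layout.

```bash
cat >> h.py <<'E'
from scipy.optimize import least_squares
def circ(p,r=None):
    c0=p.mean(0)
    if r: return least_squares(lambda c:np.hypot(*(p-c[:2]).T)-r,c0,loss='soft_l1',f_scale=.001).x
    return least_squares(lambda c:np.hypot(*(p-c[:2]).T)-c[2],[*c0,.05],loss='soft_l1',f_scale=.001).x
def pear(Q):
    # axis from known profile radius(z above riser)
    h=Q[:,2]-.045; k=(h>.008)&(h<.058); Q=Q[k];h=h[k]
    r=np.interp(h,[0,.013,.022,.042,.064],[.016,.026,.0245,.015,.015])
    f=least_squares(lambda c:np.hypot(Q[:,0]-c[0],Q[:,1]-c[1])-r,Q[:,:2].mean(0),loss='soft_l1',f_scale=.001)
    return f.x,len(Q),np.sqrt(np.mean(f.fun**2))
E
python3 - <<'E'
from h import *
P=np.load('top.npy'); 
sub=P[225:305,240:322].reshape(-1,3)
print('heights',np.histogram(sub[:,2],bins=np.arange(-.01,.13,.01)))
top=sub[np.abs(sub[:,2]-.045)<.006]; print('top z',np.median(top[:,2]))
hull=cv2.convexHull((top[:,:2]*1e4).astype(np.int32))[:,0]/1e4
print('riser hull',circ(hull),circ(hull,.055),len(hull), cv2.minEnclosingCircle(hull.astype(np.float32)))
sh=sub[sub[:,2]>.053]; print('cap',np.nanmean(sh[sh[:,2]>.103],0),sh[:,2].max()); print(pear(sh))
for n,(u,v) in dict(jar=(197,210),tin=(205,349),can=(358,187)).items():print(n,P[v,u])
P=np.load('side.npy').reshape(-1,3)
c=np.hypot(P[:,0]-np.median(top[:,0]),P[:,1]-np.median(top[:,1]))<.075
s=P[c]; print('side pear',pear(s[s[:,2]>.053]))
t=s[np.abs(s[:,2]-.045)<.004]; hull=cv2.convexHull((t[:,:2]*1e4).astype(np.int32))[:,0]/1e4
print('side riser',circ(hull,.055),cv2.minEnclosingCircle(hull.astype(np.float32)))
E
```

```text
heights (array([1632,  988,    0,    0,    2, 2996,   15,  161,  256,  139,   29,
        307,    3,    0]), array([-0.01,  0.  ,  0.01,  0.02,  0.03,  0.04,  0.05,  0.06,  0.07,
        0.08,  0.09,  0.1 ,  0.11,  0.12,  0.13]))
top z 0.04454353484585736
riser hull [0.52768895 0.11425449 0.05465188] [0.52778681 0.11428957] 49 ((0.5276991724967957, 0.11417866498231888), 0.05522879585623741)
cap [0.50273467 0.10782299 0.10654438] 0.11042730634712876
(array([0.50346116, 0.10829587]), 666, np.float64(0.0008450858150416186))
jar [0.60483026 0.23189941 0.08516188]
tin [0.40258694 0.21555528 0.08812577]
can [ 0.63037951 -0.00841375  0.09291226]
side pear (array([0.50542028, 0.10713061]), 638, np.float64(0.0015547548198054859))
side riser [0.52854503 0.111379  ] ((0.5297832489013672, 0.1110968291759491), 0.05750490725040436)
```

Call:
play_rows(motion=[4.5,-4,0,4,9,-8,0,4,13.5,-12,0,4,18,-16,0,4,22.5,-20,0,4], claw=2.6)

```text
t: 0.72
tcp_pos: [0.3806, -0.4246, 0.2185]
ee_rot: [[0.968, 0.25, -0.0], [0.25, -0.968, 0.0], [-0.0, -0.0, -1.0]]
ft_force: [1.9, -0.2, -0.3]
opening: 0.0477
finger_force: 0.0
```

Call:
play_rows(motion=[4,-4.2,0,0,8,-8.5,0,0,11,-13.5,0,0,12.5,-19.5,0,0,14,-25.5,0,0])

```text
t: 1.35
tcp_pos: [0.4515, -0.1426, 0.2184]
ee_rot: [[0.968, 0.25, -0.0], [0.25, -0.968, 0.0], [-0.0, -0.0, -1.0]]
ft_force: [0.1, 0.9, -0.1]
opening: 0.0258
finger_force: 0.0
```

Call:
play_rows(motion=[1.2,-5.8,0,0,2.5,-11.5,0,0,3.7,-17,0,0,4.7,-21,0,0,5.1,-23,0,0])

```text
t: 1.98
tcp_pos: [0.4431, 0.0934, 0.2185]
ee_rot: [[0.967, 0.253, -0.0], [0.253, -0.967, 0.0], [0.0, -0.0, -1.0]]
ft_force: [-0.2, -0.5, -0.0]
opening: 0.0261
finger_force: 0.0
```

Call:
play_rows(motion=[0,0,0,0])

```text
t: 2.1
tcp_pos: [0.4432, 0.0922, 0.2185]
ee_rot: [[0.967, 0.253, -0.0], [0.253, -0.967, 0.0], [-0.0, -0.0, -1.0]]
ft_force: [0.4, -0.7, 0.6]
opening: 0.0261
finger_force: 0.0
```

Call:
play_rows(motion=[0,0,5,0,0,0,10,0,0,0,14,0,0,0,16,0,0,0,16.5,0])

```text
t: 2.72
tcp_pos: [0.4428, 0.0895, 0.0524]
ee_rot: [[0.968, 0.249, -0.003], [0.249, -0.968, -0.001], [-0.003, 0.001, -1.0]]
ft_force: [-0.8, -0.2, 0.3]
opening: 0.0263
finger_force: 0.0
```

Run:
```python
from h import *
s=manip.observe(); print(s['t'],s['tcp_pos'],s['ft_force'])
a=shot('wrist'); b=shot('top')
w=a['frame']; 
c=cv2.resize(b['frame'][205:325,220:340],(480,480),interpolation=cv2.INTER_CUBIC)
w=cv2.resize(w,(320,240)); o=np.zeros((480,800,3),np.uint8); o[:240,:320]=w; o[:,320:]=c
cv2.imwrite('pics/b.png',o[:,:,::-1])
```

```text
2.725 [0.44283765 0.08948648 0.05243671] [-0.83888895 -0.18263748  0.32103813]
```

View pics/b.png

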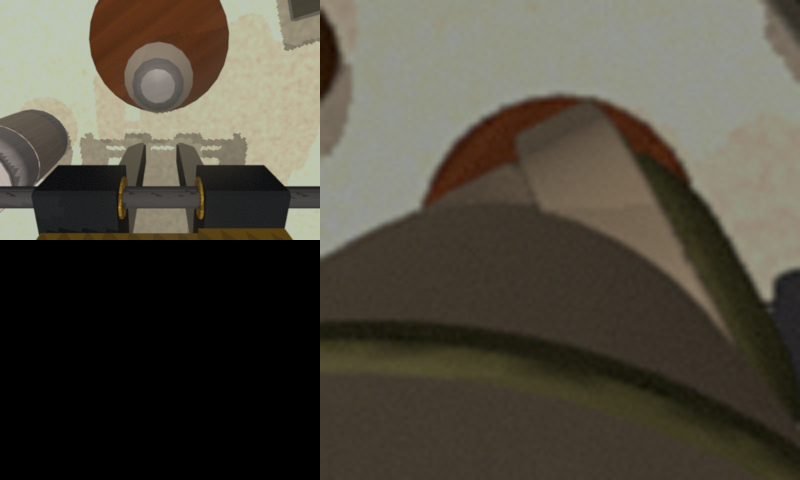

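The left half of the picture is the wrist view: shaker cap at (158,85), riser centre about (159,40), and fingers on either side of x≈161, so it is nearly aligned. The arm blocks the top camera, so I'll measure with the wrist camera.

```bash
cat > m.py <<'E'
from h import *
def meas():
    s=manip.observe(); b=shot('wrist'); P=b['P'].reshape(-1,3)
    C=np.array([.5277,.1143]); P=P[np.hypot(*(P[:,:2]-C).T)<.075]
    t=P[np.abs(P[:,2]-.045)<.005]; h=cv2.convexHull((t[:,:2]*1e4).astype(np.int32))[:,0]/1e4
    r=circ(h,.055); f=circ(h); sh=P[(P[:,2]>.053)&(P[:,2]<.115)]
    # keep shaker points ahead of the fingers
    R=np.array(s['ee_rot']);T=np.array(s['tcp_pos']); L=(sh-T)@R; sh=sh[(L[:,0]>.009)]
    p=pear(sh); loc=lambda q:np.round((np.array([*q,T[2]])-T)@R*1000,1)[:2]
    print('t',s['t'],'tcp',T.round(4),'z top',np.median(t[:,2]).round(4),'F',np.round(s['ft_force'],1))
    print('riser',r.round(4),f.round(4),'shaker',p[0].round(4),p[1:],'zmax',sh[:,2].max())
    cap=sh[(sh[:,2]>sh[:,2].max()-.006)]; print('cap',cap.mean(0).round(4))
    print('tool mm: riser',loc(r),'shaker',loc(p[0]),'off mm',np.round((p[0]-r)*1000,1),loc(p[0])-loc(r))
    return b
if __name__=='__main__': meas()
E
python3 m.py
```

```text
t 2.825 tcp [0.4434 0.09   0.0535] z top 0.0448 F [1.4 0.2 1. ]
riser [0.5276 0.1118] [0.5274 0.1118 0.0546] shaker [0.5028 0.1057] (8323, np.float64(0.0008098154953674492)) zmax 0.1106538144876391
cap [0.5037 0.1058 0.1075]
tool mm: riser [87.1 -0.1] shaker [61.5 -0.4] off mm [-24.8  -6.2] [-25.6  -0.3]
```

Call:
play_rows(motion=[0.6,0,0,0,1.2,0,0,0,1.8,0,0,0,2.3,0,0,0,2.6,0,0,0])

```text
t: 3.5
tcp_pos: [0.469, 0.0975, 0.0536]
ee_rot: [[0.968, 0.25, 0.0], [0.25, -0.968, 0.0], [0.0, -0.0, -1.0]]
ft_force: [-1.3, -0.6, -0.0]
opening: 0.0258
finger_force: 0.0
```

Call:
play_rows(motion=[0.3,0,0,0,0.6,0,0,0,0.9,0,0,0,1.2,0,0,0,1.5,0,0,0])

```text
t: 4.12
tcp_pos: [0.483, 0.101, 0.0535]
ee_rot: [[0.968, 0.25, -0.001], [0.25, -0.968, -0.0], [-0.001, 0.0, -1.0]]
ft_force: [-1.9, -0.1, 0.2]
opening: 0.026
finger_force: 0.7
```

```bash
python3 m.py
```

```text
t 4.125 tcp [0.483  0.101  0.0535] z top 0.0448 F [-1.9 -0.1  0.2]
riser [0.5277 0.1119] [0.5279 0.112  0.0546] shaker [0.5103 0.1072] (9179, np.float64(0.0007099897505728858)) zmax 0.11033135397122171
cap [0.5123 0.1077 0.1074]
tool mm: riser [46.   0.6] shaker [28.   0.9] off mm [-17.4  -4.7] [-18.    0.3]
```

Call:
play_rows(motion=[0.3,0,0,0,0.6,0,0,0,0.9,0,0,0,1.2,0,0,0,1.4,0,0,0])

```text
t: 4.8
tcp_pos: [0.4969, 0.1047, 0.0536]
ee_rot: [[0.968, 0.25, 0.0], [0.25, -0.968, 0.0], [0.0, -0.0, -1.0]]
ft_force: [-1.2, -0.4, -0.7]
opening: 0.0257
finger_force: 0.6
```

```bash
python3 m.py
```

```text
t 4.8 tcp [0.4969 0.1047 0.0536] z top 0.0448 F [-1.2 -0.4 -0.7]
riser [0.5278 0.1119] [0.5279 0.1119 0.0547] shaker [0.5242 0.1108] (9107, np.float64(0.000726866390862394)) zmax 0.11058363142278738
cap [0.5261 0.1113 0.1075]
tool mm: riser [31.7  0.7] shaker [27.9  0.9] off mm [-3.6 -1.1] [-3.8  0.2]
```

Call:
play_rows(motion=[0.1,0,0,0,0.2,0,0,0,0.3,0,0,0,0.3,0,0,0])

```text
t: 5.35
tcp_pos: [0.4997, 0.1054, 0.0536]
ee_rot: [[0.968, 0.25, 0.0], [0.25, -0.968, 0.0], [0.0, -0.0, -1.0]]
ft_force: [-0.7, 0.3, -0.0]
opening: 0.0261
finger_force: 0.4
```

Call:
play_rows(motion=[-0.2,0,0,0,-0.7,0,0,0,-1.5,0,0,0,-2.7,0,0,0,-4,0,0,0])

```text
t: 5.98
tcp_pos: [0.4598, 0.0951, 0.0536]
ee_rot: [[0.968, 0.25, -0.0], [0.25, -0.968, -0.0], [-0.0, 0.0, -1.0]]
ft_force: [-0.2, -0.0, -0.1]
opening: 0.026
finger_force: 0.0
```

```bash
python3 -c "
from m import *
save(meas(),'pics/c.png')"
```

```text
t 5.975 tcp [0.4598 0.0951 0.0536] z top 0.0448 F [-0.2 -0.  -0.1]
riser [0.5279 0.112 ] [0.5278 0.1119 0.0547] shaker [0.5274 0.1116] (8447, np.float64(0.0009918046403370052)) zmax 0.11050819143344595
cap [0.5279 0.1118 0.1074]
tool mm: riser [70.2  0.7] shaker [69.6  0.9] off mm [-0.5 -0.3] [-0.6  0.2]
```

View pics/c.png

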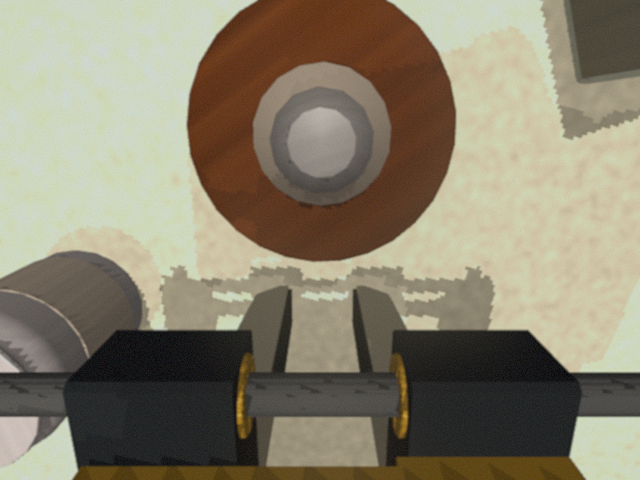

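The wrist view shows the shaker upright (cap at 322,142) in the middle of the riser (centre about 322,127), with the fingers clear. The measured offset is under 1 mm and the riser has not moved.

Call:
play_rows(motion=[0,0,0,0,0,0,0,0])

```text
t: 6.28
tcp_pos: [0.4614, 0.0956, 0.0537]
ee_rot: [[0.968, 0.25, 0.001], [0.25, -0.968, 0.0], [0.001, -0.0, -1.0]]
ft_force: [0.8, 0.1, -0.8]
opening: 0.0259
finger_force: 0.0
```

```bash
python3 -c "
from plant import manip
print(manip.close_job())"
```

```text
the job is handed in; nothing more can be done
None
```

The shaker stands upright about 1 mm off the riser's centre by the wrist camera; the riser did not measurably move, the fingers were clear, and the job is handed in (no verdict was returned).

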